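# Edge a breakfast board out over the front of the butcher's block

### The job

The rectangular breakfast board lies flat on the thick butcher's block, where nobody can get hold of it. Slide it towards the robot, roughly square to the block, until about a third of it (40 mm) sticks out over the block's front edge, so that it can be pinched and picked up later. Keep it lying on the block, and leave the round trivet beside it where it is.

Things in the scene. Friction and masses are not known exactly. Their poses are not given: they have to be found in the camera images.
- board_center (a point): centre (half-way up) of the loose rectangular board of pale wood, 120 mm deep (its x) x 140 wide (its y) x 12 thick, 0.15 to 0.31 kg, with a 14 mm hanging hole near its -y side; it lies flat in the left or right half of the block, its x axis within 10 degrees of the block's. Front edge 60 mm from the centre towards -x, back edge 60 mm towards +x; behind it the block's top is clear for 60 mm
- trivet_center (a point): centre (half-way up) of the loose round trivet of the same pale wood, 120 mm across, 12 mm thick, lying flat in the other half of the block; not to be moved
- block_front (a point): middle of the front edge (towards the robot) of the flat top of the dark wooden butcher's block, 260 mm deep (x) x 380 wide (y), heavy and immovable; its top is at this point's height, 50 mm above the worktop. Block's frame: x points back over the block (away from the robot), y along the front edge to the left, z up; the block stands turned by up to 7 degrees

How it is judged:
By the outcome, as a careful person would: the job done as asked, in the order asked, and still so for the second after the job is handed in, with the robot touching nothing.
It also fails if it takes over 35 s, if anything falls off the work surface, if the arm or the gripper's body presses on something with over 40 N, if the wrist force passes 120 N, or if a joint passes its speed limit or range.

### The arm

A 6-joint arm with a two-finger parallel gripper is mounted at the origin on a cart in front of the work surface, level with it; the furniture and walls round the work are solid. World frame = base frame: x ahead of the robot, y to its left, z up, the work surface at z = 0. Lengths are in m, angles in rad, forces in N, time in s.
With the tool pointing down it reaches from about 0.375 to 0.9 m from the base axis. Payload 3.1 kg.
Tool frame: the origin (TCP) lies on the centre line of the jaws, within the pads' length; the fingertips stand 19 mm ahead of it and the grasp point (between the pads) is the TCP; z points along the fingers, y is the line along which they close (so a half turn about z gives the same grasp; the last joint's range is limited). The gripper opens to 85 mm and grips with 20 to 120 N. Pads are 22 mm wide; open, the fingers measure 114 mm over their backs; the gripper's body (76 mm by 85 mm) begins 54 mm behind the grasp point. The pads swing forward as they close: fully open they stand 13 mm farther back than shut.
Start: joints at [-1.296, 0.527, 1.433, -0, 1.181, -0.178], TCP at [0.273, -0.562, 0.25] pointing down, gripper open.
Joint ranges: [-3.08, 3.08], [-0.75, 2.2], [0.22, 2.44], [-1.43, 4.57], [0, 2.65], [-2.85, 2.85]. Speed limits (rad/s): [2.79, 2.79, 3.14, 3.14, 3.14, 3.14].

### API

Orientations are given as [roll, pitch, yaw] about the fixed x, y, z axes, in that order (R = Rz(yaw) Ry(pitch) Rx(roll)).
In Python, from cell import arm gives the robot as it stands.
- The arm moves only by the tool arm_command, never from a script. Its argument "deltas" is a list of rows, each a list of 2 entries, a list of its own where there are three numbers: the shift along the tool's x, y, z in cm, then the turn about the tool's z in degrees. In form: [[[dx, dy, dz], twist], ...]. A call has 1 to 12 rows; each row shifts and turns the commanded pose from where the row before left it, along the tool's axes as they then stand; what a row does not reach is not made up. A row lasts 1/8 s, in which the tool goes at most 62.5 mm and 10.7 degrees, less where a joint would pass 70% of its speed; a pose out of reach is approached as far as the arm can. A call with a gripper value outside its range is refused whole. "jaw" is the finger opening in cm, from 0 to 8.54, set as the call begins (left out, the last holds). The fingers move at their own pace and stop on an object; the grip force is fixed at half the most. Time passes only in rows, so rows that do not move let the fingers close. It gives the time, the measured TCP pose, the force, the opening and the grip force at its end, in the units of the state.
- arm.get_obs(): the state, without advancing time (a new reading comes with each control period).
- arm.camera(name): name is "scene" or "top"; returns the picture (400x640x3 uint8, red, green, blue); there is no depth.
- arm.camera_params(name): a dict with "intrinsics" (3x3 intrinsics, pixels), "xyz" and "orientation" of the camera in the world. Camera axes: x right, y down, z forward; pixel columns grow to the right and rows downward; lengths in m; the calibration is good to about 2 mm. A picture is of the moment at which its call begins. camera_params takes no time and is no camera call.
- arm.sign_off(): hands the job in; it is judged then, once.
The state is a dict: "t": time; "q": joint angles; "joint_vel": joint speeds; "effort": joint torques, N m; "position": TCP position; "orientation": TCP orientation; "ft_force": force on the tool from outside, world axes, zero at the start; "wrist_torque": the same for the moment, N m; "width": finger opening in m; "finger_force": force on a finger pad.
Only numpy, scipy, OpenCV 4.12 (cv2) and the standard library are available. Lean on these libraries where they do the work, as an engineer would, in place of code of your own. Each camera call takes 0.05 s, during which the arm holds its last target. There are 200 camera calls.

## Working session

There is one attempt and no reset: what is moved stays moved. The work goes in short steps, Python scripts to look and compute and a tool call to move; the robot and the scene stay as the last step left them, time stands still between calls to the robot, and variables do not carry over. Pictures are saved under pics/ and viewed, at most 10 in all, crops included, and the job is handed in when it is done.

Besides the shell and the picture viewer there is one more tool, called after ">>>" as name(argument=value, ...) on one line, values as JSON. arm_command: Moves the arm, as the interface text tells. Its arguments: {"type":"object","properties":{"deltas":{"type":"array"},"jaw":{"type":"number"}},"required":["deltas"]}

```bash
mkdir -p pics
python3 - <<'E'
from cell import arm
import cv2
for n in("scene","top"):
    im=arm.camera(n); cv2.imwrite(f"pics/{n}0.png",im[:,:,::-1]); p=arm.camera_params(n); print(n,p)
o=arm.get_obs(); print(o["t"],o["position"],o["orientation"],o["width"])
E
```

```text
scene {'intrinsics': array([[410.19018352,   0.        , 315.06122669],
       [  0.        , 410.19018352, 195.07669154],
       [  0.        ,   0.        ,   1.        ]]), 'xyz': array([-0.18155831,  0.48601115,  0.46924842]), 'orientation': array([-2.01931954, -0.01685127, -2.03866371])}
top {'intrinsics': array([[471.593559  ,   0.        , 321.4750485 ],
       [  0.        , 471.593559  , 199.16237672],
       [  0.        ,   0.        ,   1.        ]]), 'xyz': array([0.32076153, 0.13622535, 0.94294079]), 'orientation': array([-2.9757504 , -0.03728294, -1.55314729])}
0.1 [ 0.27328308 -0.56141711  0.24944419] [-3.13965764e+00 -3.53367316e-04  4.52784366e-01] 0.08505582139846729
```

View pics/top0.png

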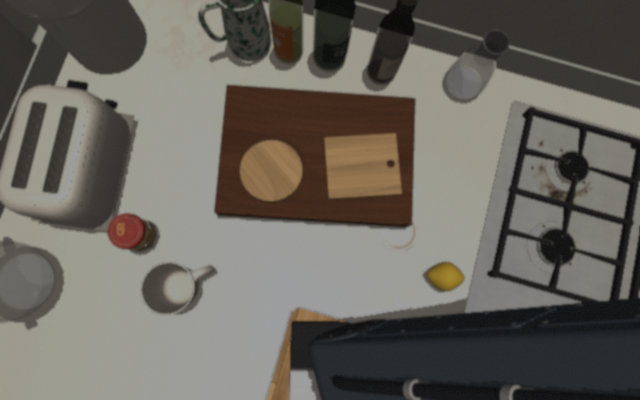

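View pics/scene0.png

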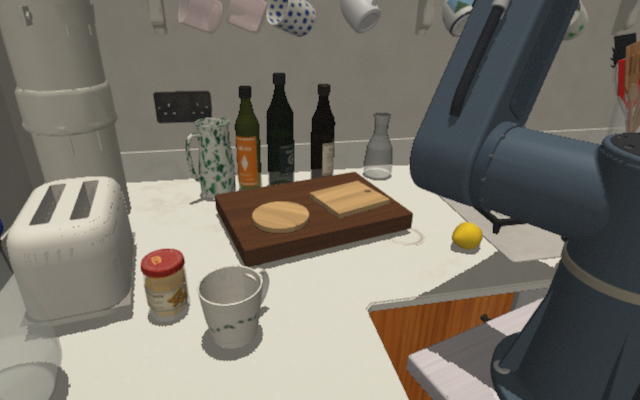

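The top view shows the block with corners near (227,87), (414,98), (411,222) and (217,212). The board is on the right at (325–402, 133–198) with its hole at (390,163), and the trivet is at (271,170). The scene view shows the same layout, with bottles behind the block.

```bash
cat > h.py <<'E'
import numpy as np, cv2
from scipy.spatial.transform import Rotation as R
from cell import arm
def ray(n,uv,z):
    p=arm.camera_params(n); uv=np.atleast_2d(uv).astype(float)
    d=np.c_[uv,np.ones(len(uv))]@np.linalg.inv(p["intrinsics"]).T
    d=d@R.from_euler("xyz",p["orientation"]).as_matrix().T
    c=p["xyz"]; return (c+d*((z-c[2])/d[:,2])[:,None])[:,:2]
def measure(im):
    hsv=cv2.cvtColor(im,cv2.COLOR_RGB2HSV); h,s,v=[hsv[...,i].astype(int) for i in range(3)]
    roi=np.zeros(h.shape,bool); roi[75:290,195:430]=1
    wood=roi&(s>60)&(h<25)
    pale=(wood&(v>105)).astype(np.uint8)
    out={"pale":[]}
    cs=cv2.findContours(pale,cv2.RETR_EXTERNAL,cv2.CHAIN_APPROX_NONE)[0]
    for c in sorted(cs,key=cv2.contourArea)[::-1][:2]:
        w=ray("top",c[:,0],.062); r=cv2.minAreaRect((w*1000).astype(np.float32))
        out["pale"].append((cv2.contourArea(c),c[:,0].min(0),c[:,0].max(0),r,cv2.boxPoints(r).round()))
    cs=cv2.findContours(wood.astype(np.uint8),cv2.RETR_EXTERNAL,cv2.CHAIN_APPROX_NONE)[0]
    c=max(cs,key=cv2.contourArea); out["block"]=cv2.boxPoints(cv2.minAreaRect((ray("top",c[:,0],.05)*1000).astype(np.float32))).round(),cv2.minAreaRect((ray("top",c[:,0],.05)*1000).astype(np.float32))
    return out
E
python3 - <<'E'
from h import *
im=cv2.imread("pics/top0.png")[:,:,::-1].copy()
m=measure(im)
for p in m["pale"]: print(*p)
print(m["block"])
print(cv2.cvtColor(im,cv2.COLOR_RGB2HSV)[205:232,310].tolist())
cv2.imwrite("pics/crop.png",cv2.resize(cv2.imread("pics/top0.png")[75:245,200:430],None,fx=3.4,fy=3.4,interpolation=cv2.INTER_NEAREST))
E
```

```text
4287.5 [325 133] [401 197] ((537.6270751953125, 28.330276489257812), (120.64813995361328, 140.54385375976562), 5.329598426818848) [[471.  93.]
 [484. -47.]
 [604. -36.]
 [591. 104.]]
2883.5 [240 140] [301 200] ((523.1286010742188, 204.56092834472656), (116.62765502929688, 116.72894287109375), 46.32234573364258) [[441. 203.]
 [525. 122.]
 [606. 206.]
 [521. 287.]]
(array([[422., -67.],
       [681., -77.],
       [696., 298.],
       [437., 308.]], dtype=float32), ((559.0740966796875, 115.39421844482422), (375.2373962402344, 259.3410339355469), 87.6820068359375))
[[12, 155, 64], [11, 143, 66], [10, 143, 66], [11, 143, 66], [10, 139, 66], [11, 139, 66], [10, 145, 65], [11, 147, 66], [11, 149, 65], [11, 151, 66], [11, 152, 67], [10, 143, 68], [11, 145, 65], [11, 144, 55], [9, 113, 43], [12, 58, 44], [17, 36, 64], [19, 33, 84], [20, 23, 101], [25, 12, 125], [38, 7, 147], [30, 3, 155], [38, 6, 158], [40, 5, 157], [40, 5, 158], [38, 6, 158], [30, 6, 157]]
```

View pics/crop.png

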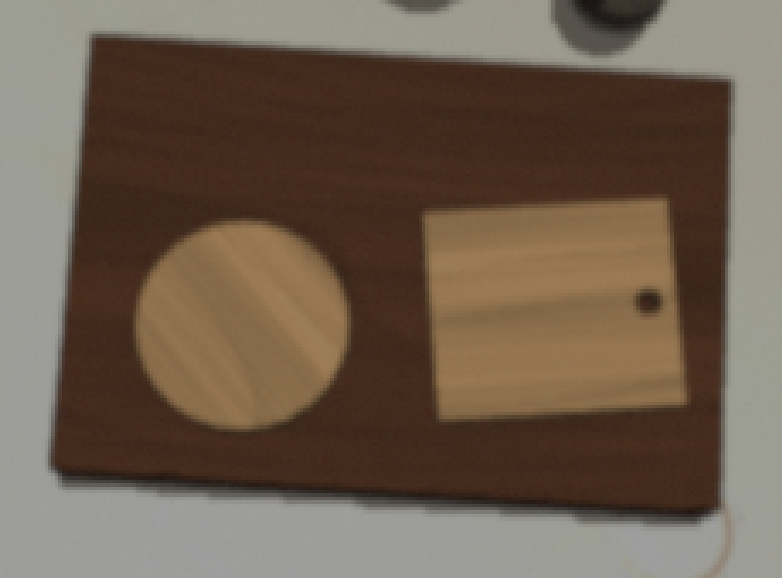

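The block is turned by −2.3° and the board by +5.3°, so I need to push the board about 92 mm towards the front and square it up. I'll push on its back edge with both open fingertips. First I square the tool to the block and move across at height.

>>> arm_command(deltas=[[[0,0,0],9.5],[[0,0,0],9.5],[[0,0,0],9.3],[[1.85,-3.33,0],0],[[1.85,-3.33,0],0],[[1.85,-3.33,0],0],[[1.85,-3.33,0],0],[[1.85,-3.33,0],0],[[1.85,-3.33,0],0],[[1.85,-3.33,0],0],[[1.85,-3.33,0],0],[[1.85,-3.33,0],0]], jaw=8.5)

```text
t: 1.6
position: [0.4525, -0.2681, 0.25]
orientation: [-3.141, 0.001, -0.041]
ft_force: [0.1, -0.2, 0.1]
width: 0.085
finger_force: 0.0
```

>>> arm_command(deltas=[[[1.85,-3.33,0],0],[[1.85,-3.33,0],0],[[1.85,-3.33,0],0],[[1.85,-3.33,0],0],[[1.85,-3.33,0],0],[[1.85,-3.33,0],0],[[1.85,-3.33,0],0],[[1.85,-3.33,0],0],[[1.85,-3.33,0],0],[[0,0,0],0]])

```text
t: 2.85
position: [0.6315, 0.0256, 0.2497]
orientation: [-3.141, 0.0, -0.038]
ft_force: [-0.3, -0.4, 0.4]
width: 0.085
finger_force: 0.0
```

>>> arm_command(deltas=[[[0,0,3.5],0],[[0,0,3.5],0],[[0,0,3.5],0],[[0,0,3.0],0],[[0,0,2.5],0],[[0,0,1.5],0],[[0,0,0],0]])

```text
t: 3.72
position: [0.6298, 0.0227, 0.0743]
orientation: [-3.141, 0.003, -0.042]
ft_force: [0.2, -0.6, 0.6]
width: 0.0853
finger_force: 0.0
```

Run:
```python
from h import *
a=arm.camera("scene")
cv2.imwrite("pics/s1.png",cv2.resize(a[120:270,200:430,::-1],None,fx=3.4,fy=3.4))
o=arm.get_obs(); print(o["t"],o["position"],o["ft_force"])
```

```text
3.775 [0.6306914  0.02275967 0.07530627] [0.61364695 0.25309875 0.68243988]
```

View pics/s1.png

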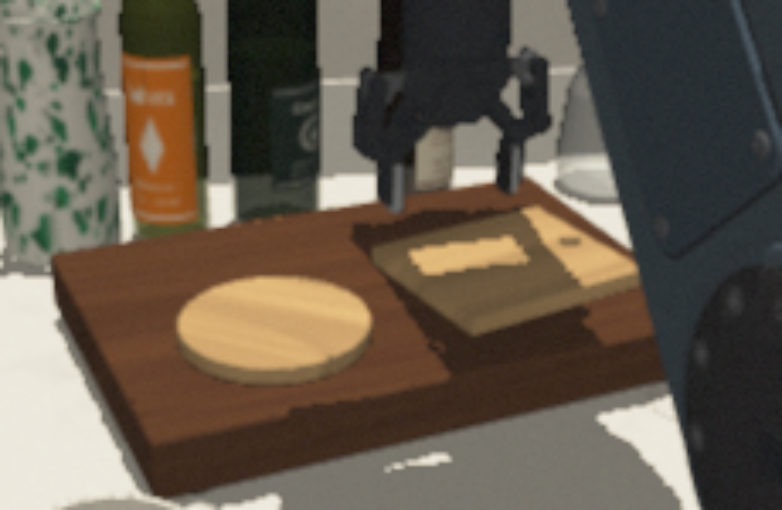

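Crop of the scene view: the open fingers hang clear behind the board's back edge, with their tips at crop pixels (395,210) and (512,190), and they are still above the block. I'll go down slowly and watch the force.

>>> arm_command(deltas=[[[0,0,0.3],0],[[0,0,0.3],0],[[0,0,0],0]])

```text
t: 4.15
position: [0.6309, 0.0233, 0.0696]
orientation: [3.142, -0.0, -0.041]
ft_force: [0.2, -0.1, -0.4]
width: 0.0849
finger_force: 0.0
```

>>> arm_command(deltas=[[[0,0,0.3],0],[[0,0,0.3],0],[[0,0,0],0]])

```text
t: 4.53
position: [0.6305, 0.0233, 0.0629]
orientation: [-3.141, 0.001, -0.041]
ft_force: [-0.4, -0.0, 0.4]
width: 0.0847
finger_force: 0.0
```

>>> arm_command(deltas=[[[0,0,0.2],0],[[0,0,0],0]])

```text
t: 4.78
position: [0.6307, 0.0232, 0.0611]
orientation: [-3.142, 0.0, -0.041]
ft_force: [0.8, -0.3, -0.3]
width: 0.0851
finger_force: 0.0
```

No contact, so the tips are at about 0.055. I'll go 2 mm lower and push the first 75 mm.

>>> arm_command(deltas=[[[0,0,0.2],0],[[0,0,0],0]])

```text
t: 5.03
position: [0.6307, 0.0232, 0.0591]
orientation: [-3.142, 0.0, -0.041]
ft_force: [0.0, 0.0, -0.5]
width: 0.0851
finger_force: 0.0
```

>>> arm_command(deltas=[[[-0.7,0,0],0],[[-0.7,0,0],0],[[-0.7,0,0],0],[[-0.7,0,0],0],[[-0.7,0,0],0],[[-0.7,0,0],0],[[0,0,0],0]])

```text
t: 5.9
position: [0.5878, 0.0251, 0.0593]
orientation: [-3.141, 0.002, -0.041]
ft_force: [-0.3, -0.1, 0.1]
width: 0.085
finger_force: 0.0
```

Run:
```python
from h import *
a=arm.camera("scene"); b=arm.camera("top")
cv2.imwrite("pics/s2.png",np.vstack([cv2.resize(a[130:260,200:430,::-1],(529,299)),cv2.resize(b[75:205,200:430,::-1],(529,299))]))
o=arm.get_obs(); print(o["t"],o["position"],o["ft_force"])
```

```text
6.0 [0.58845956 0.02507873 0.05926399] [0.07288533 0.46184126 0.99609214]
```

View pics/s2.png

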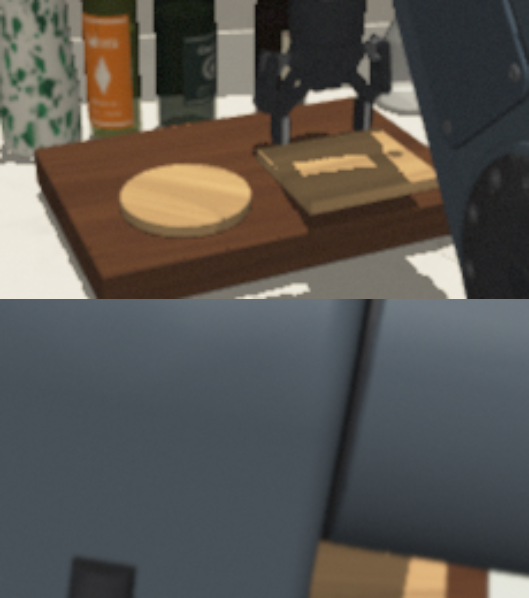

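The fingers sit low behind the board's back edge at (285,140) and (363,130) and aren't riding over it. The board looks squarer now, and the top view is blocked by the arm. I'll push on, stopping a little short, then measure in the scene view.

>>> arm_command(deltas=[[[-0.7,0,0],0],[[-0.7,0,0],0],[[-0.7,0,0],0],[[-0.7,0,0],0],[[-0.7,0,0],0],[[-0.7,0,0],0],[[-0.7,0,0],0],[[-0.7,0,0],0],[[-0.5,0,0],0],[[0,0,0],0]])

```text
t: 7.25
position: [0.5267, 0.0276, 0.0592]
orientation: [-3.141, 0.002, -0.041]
ft_force: [0.0, 0.3, -0.3]
width: 0.085
finger_force: 0.0
```

Run:
```python
from h import *
a=arm.camera("scene")
cv2.imwrite("pics/s3.png",cv2.resize(a[150:270,215:415,::-1],None,fx=4,fy=4))
o=arm.get_obs(); print(o["t"],o["position"],o["ft_force"])
```

```text
7.3 [0.52684183 0.02760885 0.05912126] [ 0.75035588 -0.98734688  0.03442373]
```

View pics/s3.png

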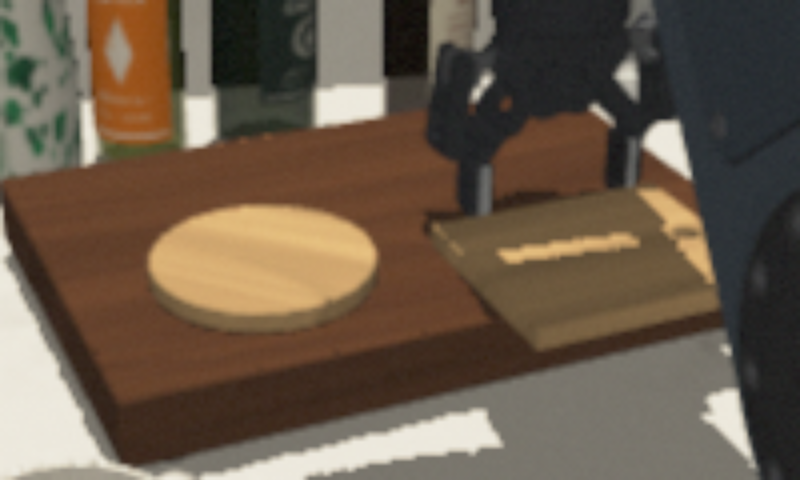

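The board now overhangs the front edge, with the top-left back corner at crop (430,230) and the front-left corner at (537,337). The trivet hasn't moved. I'll convert these to positions.

Run:
```python
from h import *
def blk(w): d=(w*1000-[429.5,120.5]); c,s=np.cos(-.04),np.sin(-.04); return d@np.array([[c,-s],[s,c]])
f=lambda c,z: print(blk(ray("scene",[[215+u/4,150+v/4] for u,v in c],z)).round(1).tolist())
f([(430,230),(537,337),(655,189)],.062)   # board top corners L-back, L-front, a point on back edge
f([(118,405)],.05)                # block front-left corner, expect [0,190]
print(blk(arm.get_obs()["position"][:2]))
```

```text
[[79.7, -5.8], [-40.5, -5.4], [76.1, -146.1]]
[[-1.2, 190.0]]
[100.97862635 -88.92420829]
```

The overhang is already about 40 mm and the board is square. I'll back off, lift and clear the view to verify.

>>> arm_command(deltas=[[[1.0,0,0],0],[[1.0,0,0],0],[[0,0,-2.5],0],[[0,0,-3.5],0],[[0,0,-3.5],0],[[0,0,-3.5],0],[[0,0,-3.5],0],[[0,0,-2.5],0]])

```text
t: 8.3
position: [0.549, 0.0266, 0.2513]
orientation: [3.141, -0.002, -0.041]
ft_force: [-0.7, 0.1, -0.3]
width: 0.0849
finger_force: 0.0
```

>>> arm_command(deltas=[[[-0.8,3.5,0],0],[[-0.8,3.5,0],0],[[-0.8,3.5,0],0],[[-0.8,3.5,0],0],[[-0.8,3.5,0],0],[[-0.8,3.5,0],0],[[-0.8,3.5,0],0],[[-0.8,3.5,0],0],[[-0.8,3.5,0],0],[[-0.8,3.5,0],0],[[-0.8,3.5,0],0],[[-0.8,3.5,0],0]])

```text
t: 9.8
position: [0.4347, -0.3907, 0.2494]
orientation: [3.141, -0.0, -0.041]
ft_force: [0.6, -0.3, -0.6]
width: 0.0849
finger_force: 0.0
```

Run:
```python
from h import *
b=arm.camera("top")
cv2.imwrite("pics/t4.png",cv2.resize(b[75:275,200:440,::-1],None,fx=2.9,fy=2.9))
m=measure(b)
for p in m["pale"]: print(*p)
print(m["block"]); o=arm.get_obs(); print(o["t"],o["position"],o["ft_force"])
```

```text
4606.0 [317 175] [394 242] ((453.654541015625, 40.120887756347656), (142.16061401367188, 122.66439056396484), 87.58619689941406) [[389. -28.]
 [512. -33.]
 [518. 109.]
 [395. 114.]]
2933.5 [240 140] [302 200] ((523.5691528320312, 203.2596435546875), (117.2943344116211, 118.1204833984375), 1.6499218940734863) [[463. 261.]
 [467. 143.]
 [584. 146.]
 [580. 264.]]
(array([[388., -65.],
       [681., -77.],
       [696., 298.],
       [404., 310.]], dtype=float32), ((542.3549194335938, 116.08621215820312), (375.3433532714844, 292.83636474609375), 87.66163635253906))
9.85 [ 0.43394931 -0.39585286  0.24962029] [ 0.70791328 -3.86101027 -0.41172752]
```

View pics/t4.png

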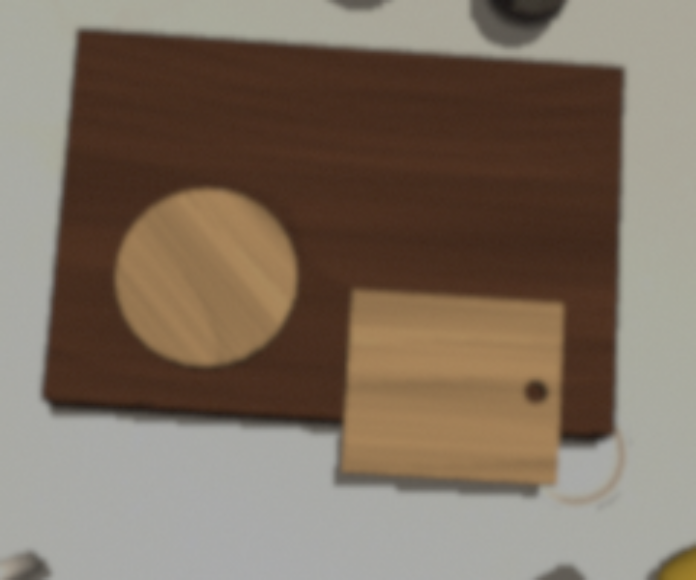

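The board is square and on the block, and the trivet is unmoved. The top view puts the overhang at about 34 mm against the scene view's 40 mm, so I'll measure the edges more carefully in both views.

Run:
```python
from h import *
t=arm.camera("top"); s=arm.camera("scene")
# edges along a world line in the block's x direction, sub-pixel, by gradient of grey
from scipy.ndimage import map_coordinates
def proj(n,P):
    p=arm.camera_params(n); c=(P-p["xyz"])@R.from_euler("xyz",p["orientation"]).as_matrix(); u=c@p["intrinsics"].T; return u[:,:2]/u[:,2:]
def prof(n,im,y,z,lo,hi):
    xs=np.arange(lo,hi,.5); acc=0
    for dy in np.arange(-12,13,3):
        c,s_=np.cos(-.04),np.sin(-.04)
        P=np.c_[429.5+c*xs-s_*(y+dy),120.5+s_*xs+c*(y+dy),np.full(len(xs),z*1000)]/1000
        uv=proj(n,P); acc=acc+map_coordinates(im.astype(float).mean(2),[uv[:,1],uv[:,0]],order=1)
    g=np.gradient(cv2.GaussianBlur(acc[:,None],(1,9),0)[:,0]/9); 
    k=[i for i in np.argsort(-abs(g)) if abs(g[i])==abs(g[max(0,i-8):i+9]).max()][:3]
    return [(round(float(xs[i]),1),round(float(g[i]),1)) for i in k]
for n,im in(("top",t),("scene",s)):
    for y in(-50,-110): print(n,"board y",y,prof(n,im,y,.062,-70,130))
    for y in(40,100,150): print(n,"block y",y,prof(n,im,y,.05,-30,25),prof(n,im,y,.05,235,285))
cv2.imwrite("pics/s5.png",cv2.resize(s[150:270,215:415,::-1],None,fx=4,fy=4))
```

```text
top board y -50 [(-41.5, -6.0), (88.0, -5.0), (-32.0, 2.9)]
top board y -110 [(-41.0, -6.7), (88.0, -5.3), (-32.0, 3.2)]
top block y 40 [(-4.5, -8.0), (16.0, 0.2), (-20.5, -0.1)] [(260.5, 8.8), (246.0, -0.2), (239.0, 0.1)]
top block y 100 [(-6.0, -7.2), (21.5, 0.4), (-24.0, -0.0)] [(260.5, 8.7), (244.0, -0.3), (282.0, -0.1)]
top block y 150 [(-3.5, -8.6), (16.0, -0.2), (23.0, 0.1)] [(260.5, 8.9), (237.0, -0.1), (245.0, 0.1)]
scene board y -50 [(-66.0, -4.9), (-33.5, 4.6), (87.5, -4.6)]
scene board y -110 [(-66.5, -6.2), (88.0, -4.9), (-33.5, 4.5)]
scene block y 40 [(0.0, 1.9), (-20.0, 0.3), (10.5, -0.2)] [(279.5, 1.7), (272.0, 1.4), (260.5, -1.0)]
scene block y 100 [(0.5, 1.9), (22.0, 0.3), (11.5, -0.3)] [(281.0, 1.7), (262.5, -0.2), (241.5, -0.2)]
scene block y 150 [(1.0, 1.6), (14.5, -0.2), (-22.5, 0.2)] [(256.5, 2.4), (275.0, -0.6), (237.0, -0.1)]
```

View pics/s5.png

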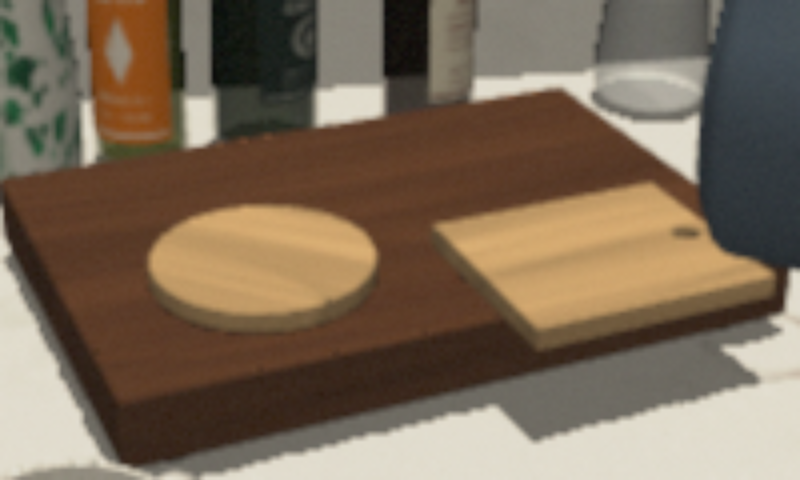

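Both views now agree: the back edge is at 88 mm and the front at −33 mm, so the overhang is about 33 mm. The board is square. It needs 7 mm more, so I'll go back behind it and push the TCP to x≈94 mm in the block frame.

>>> arm_command(deltas=[[[0.85,-3.5,0],0],[[0.85,-3.5,0],0],[[0.85,-3.5,0],0],[[0.85,-3.5,0],0],[[0.85,-3.5,0],0],[[0.85,-3.5,0],0],[[0.85,-3.5,0],0],[[0.85,-3.5,0],0],[[0.85,-3.5,0],0],[[0.85,-3.5,0],0],[[0.85,-3.5,0],0],[[0.85,-3.5,0],0]])

```text
t: 11.45
position: [0.5536, 0.0288, 0.2494]
orientation: [-3.141, 0.001, -0.04]
ft_force: [-0.4, -0.1, -0.4]
width: 0.085
finger_force: 0.0
```

>>> arm_command(deltas=[[[0,0,0],0],[[0,0,0],0]])

```text
t: 11.7
position: [0.5534, 0.027, 0.2492]
orientation: [3.141, 0.001, -0.04]
ft_force: [-0.1, 0.2, 0.4]
width: 0.0852
finger_force: 0.0
```

>>> arm_command(deltas=[[[0,0,3.5],0],[[0,0,3.5],0],[[0,0,3.5],0],[[0,0,3.0],0],[[0,0,2.5],0],[[0,0,1.7],0],[[0,0,0.7],0],[[0,0,0.3],0],[[0,0,0.3],0],[[0,0,0],0]])

```text
t: 12.95
position: [0.5541, 0.0264, 0.0597]
orientation: [3.142, -0.001, -0.041]
ft_force: [0.4, 0.3, -0.3]
width: 0.0854
finger_force: 0.0
```

>>> arm_command(deltas=[[[-0.7,0,0],0],[[-0.7,0,0],0],[[-0.3,0,0],0],[[-0.3,0,0],0],[[-0.3,0,0],0],[[-0.3,0,0],0],[[0,0,0],0]])

```text
t: 13.82
position: [0.5276, 0.0275, 0.0593]
orientation: [-3.142, 0.0, -0.041]
ft_force: [0.6, 0.1, 0.1]
width: 0.0853
finger_force: 0.0
```

>>> arm_command(deltas=[[[-0.2,0,0],0],[[-0.2,0,0],0],[[-0.2,0,0],0],[[-0.2,0,0],0],[[0,0,0],0]])

```text
t: 14.45
position: [0.5196, 0.0278, 0.0593]
orientation: [-3.142, 0.001, -0.041]
ft_force: [0.2, 0.1, -0.4]
width: 0.085
finger_force: 0.2
```

>>> arm_command(deltas=[[[1.0,0,0],0],[[1.0,0,0],0],[[0,0,-2.5],0],[[0,0,-3.5],0],[[0,0,-3.5],0],[[0,0,-3.5],0],[[0,0,-3.5],0],[[0,0,-2.5],0]])

```text
t: 15.45
position: [0.5408, 0.0269, 0.2513]
orientation: [3.141, -0.002, -0.041]
ft_force: [-0.5, -0.0, 0.2]
width: 0.0852
finger_force: 0.0
```

>>> arm_command(deltas=[[[-0.8,3.5,0],0],[[-0.8,3.5,0],0],[[-0.8,3.5,0],0],[[-0.8,3.5,0],0],[[-0.8,3.5,0],0],[[-0.8,3.5,0],0],[[-0.8,3.5,0],0],[[-0.8,3.5,0],0],[[-0.8,3.5,0],0],[[-0.8,3.5,0],0],[[-0.8,3.5,0],0],[[0,0,0],0]])

```text
t: 16.95
position: [0.436, -0.357, 0.2494]
orientation: [3.14, -0.001, -0.044]
ft_force: [-0.4, -0.2, -0.3]
width: 0.0847
finger_force: 0.0
```

Run:
```python
from h import *
b=arm.camera("top")
cv2.imwrite("pics/t6.png",cv2.resize(b[75:275,200:440,::-1],None,fx=2.9,fy=2.9))
m=measure(b)
for p in m["pale"]: print(*p)
c=np.array(m["pale"][0][3][0])-[429.5,120.5]; print("centre x in block",c[0]*.9992-c[1]*.04)
o=arm.get_obs(); print(o["t"],o["position"])
```

```text
4640.0 [317 178] [394 245] ((446.5973815917969, 40.56765365600586), (142.30674743652344, 122.990966796875), 87.57450103759766) [[382. -28.]
 [505. -33.]
 [511. 109.]
 [388. 114.]]
2937.5 [240 140] [302 200] ((523.564453125, 203.259521484375), (117.30369567871094, 118.1204833984375), 1.6499218940734863) [[463. 261.]
 [467. 143.]
 [584. 146.]
 [580. 264.]]
centre x in block 20.280997540283206
17.0 [ 0.43601049 -0.35517157  0.24921784]
```

View pics/t6.png

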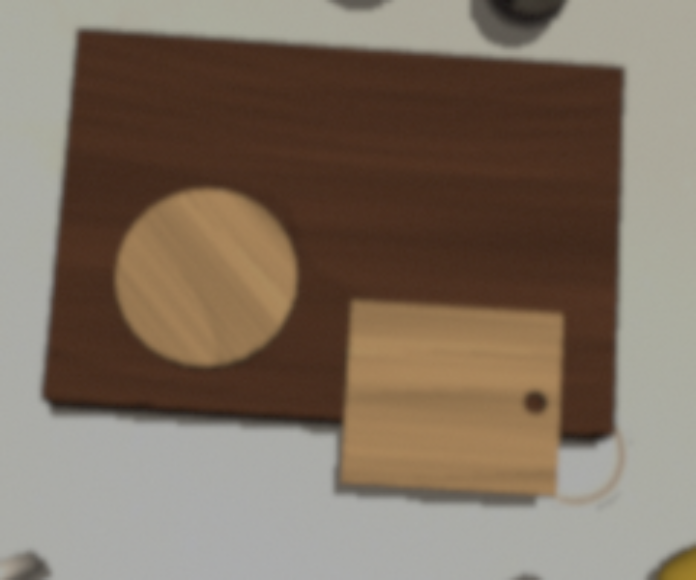

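The board's centre is now 20 mm behind the block's front edge, so it overhangs by 40 mm. It runs square from crop (350,300) to (555,495). The trivet is still at (206,277) and the robot is clear.

```bash
python3 -c "
from cell import arm
print(arm.sign_off())"
```

```text
the job is handed in; nothing more can be done
None
```

The board now sticks out about 40 mm over the block's front edge, square to the block and still lying on it; the trivet did not move, and the job was handed in at about 17 s.

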